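# Steady the rocking counter stand and hang the wire basket on it

### The arm

A 7-joint arm with a two-finger parallel gripper is mounted at the origin on the work surface. World frame = base frame: x ahead of the robot, y to its left, z up, the work surface at z = 0. Lengths are in mm, angles in rad, forces in N, time in s.
With the tool pointing down it reaches from about 400 to 875 mm from the base axis. Payload 19.3 kg.
Tool frame: the origin (TCP) lies at the very end of the fingers, on their centre line; the grasp point (between the pads) lies 19 mm behind it (grip_point_offset is the z of the grasp point in the tool frame, in mm); z points along the fingers, y is the line along which they close (so a half turn about z gives the same grasp; the last joint's range is limited). The gripper opens to 85 mm and grips with 20 to 120 N. Pads are 22 mm wide; open, the fingers measure 114 mm over their backs; the gripper's body (76 mm by 85 mm) begins 54 mm behind the grasp point. The pads swing forward as they close: fully open they stand 13 mm farther back than shut.
Start: joints at [-1.419, 0.521, -0.036, 1.599, 0.021, 1.021, -0.113], TCP at [137.511, 609.676, 231.291] pointing down, gripper open.
Joint ranges: [-2.91, 2.91], [-0.3, 2.13], [-1.5, 1.42], [0.17, 2.43], [-1.26, 4.41], [0.16, 1.93], [-2.52, 2.52]. Speed limits (rad/s): [1.89, 1.89, 2.39, 2.39, 3.01, 3.01, 3.01].

### API

Orientations are given as a 3x3 rotation matrix whose columns are the frame's x, y, z axes.
In Python, from workcell import movep, movel, goto_joints, open_gripper, clamp, wait, inverse_kinematics, read_state, camera, PlanningError, finish_job, grip_point_offset gives the robot as it stands. Calls block until the motion is done:
- movep(position, orientation): joint-space move of the TCP to a pose.
- movel(position, frame=None, max_speed=150, guard=None): straight line of the TCP; frame=None keeps the orientation; max_speed is the mean speed in mm/s. With guard (N) it stops when the force on the tool has changed by that much, and returns True; else False.
- goto_joints(angles): joint-space move.
- open_gripper() and clamp(): open the fingers fully, or close them until they stop; the grip force is fixed at half the most.
- wait(seconds).
- inverse_kinematics(position, orientation): joint angles nearest the present ones, or None.
- read_state(): the state.
- camera(name): name is "scene" or "top" or "wrist"; returns a dict with "image" (384x512x3 uint8, blue, green, red), "range_z" (384x512 float32, mm along the optical axis (not along the pixel's ray), 0 where there is no reading), "fx", "fy", "cx", "cy" (pixels), "cam_to_world" (4x4, takes a point from camera to world coordinates). Camera axes: x right, y up, looking along -z (the intrinsics and any distortion apply to the point x, -y, -z); pixel columns grow to the right and rows downward; lengths in mm; the calibration is good to about 2 mm. The wrist camera is an equidistant fisheye: a pixel r from the principal point sees the ray r / f radians off the axis. A picture is of the moment at which its call begins.
A pose or a line that the arm cannot do raises PlanningError and nothing moves.
- finish_job(): hands the job in; it is judged then, once.
The state is a dict: "time": time; "qpos": joint angles; "qvel": joint speeds; "joint_efforts": joint torques, N m; "eef_pos": TCP position; "tool_rot": TCP orientation; "ft_force": force on the tool from outside, world axes, zero at the start; "torque": the same for the moment, N m; "finger_gap": finger opening in mm; "gripper_force": force on a finger pad.
Only numpy, scipy, OpenCV 4.12 (cv2) and the standard library are available. Lean on these libraries where they do the work, as an engineer would, in place of code of your own. Each camera call takes 0.05 s, during which the arm holds its last target. There are 200 camera calls.

### The job

The hanging stand on the bagel counter rocks because one of its four feet is up on the edge of the cutting board. Turn the stand where it is until it is square to the board, with its hook arm pointing straight away from the board, and stands steady with all four feet on the counter; then hang the wire basket by the middle of its handle in the hook of the arm and leave it hanging still, without disturbing the other things.

Things in the scene. Friction and masses are not known exactly. Their poses are not given: they have to be found in the camera images.
- stand: Loose dark steel counter stand, 0.8 to 1 kg. Origin: on the post's axis, level with the feet's undersides; z up the post. Four domed rubber feet (18 mm wide) 115 mm from the axis at 45, 135, 225, 315 degrees about z, on two crossed flat bars (tops 22 mm up). Starts turned anticlockwise (+) 0.5 to 0.9 rad from square, leaning some 3 degrees, one foot on the board.
- post_top (a point): Centre of the top end of the stand's post, 260 mm above the feet's undersides. Square tube 20 x 20 mm, faces square to the stand's x and y. Strong enough to turn or lift the stand by. Same axes as the stand.
- hook_plan (a point): Point at the level of the feet's undersides straight below the middle of the hook seat, 101 mm from the post's axis along the stand's -x. The one hook arm (10 mm round bar) points along -x. Its height is NOT reported and differs each time: the top of its level part is 165 to 250 mm above the feet's undersides. Find it by touch or by looking.
- bar_plan (a point): Point at the level of the feet's undersides below the arm's level part, 60 mm from the post's axis. From its clamp collar (30 mm square, 22 tall, does not slip) the bar runs level to 78 mm out, dips 8 mm to a level hook seat 90 to 112 mm out, and ends in an upturned tip 126 mm out, the tip's top 18 mm above the top of the level part.
- board: White plastic cutting board, fixed, 220 (x) x 400 (y) x 8 mm thick, on the counter beyond the stand. Origin: on the counter at the middle of its near (-x) edge, which faces the stand, whose axis is about 105 mm in front of it; x runs into the board. The stand is square when its x is parallel to the board's x, its arm along the board's -x; all feet then clear the board.
- basket_center (a point): Centre (30 mm up) of the empty open wire basket, 140 (y) x 100 (x) x 60 mm tall, 0.25 to 0.4 kg, standing on the counter at the right or the left of the stand. Axes as the basket's: z up, y along its handle.
- handle_mid (a point): Middle of the top bar of the basket's fixed handle, on the bar's centreline, 126 mm above the basket's underside. Round steel bar 10 mm thick; its top is straight and level along the basket's y, 50 mm either way from this point, then slopes down to legs at the two short sides (y = +68 and -68 mm). Same axes as the basket.
- tub: Bystander: white lidded tub, 90 mm wide, 85 mm tall, on the other side of the stand from the basket. Origin: centre of its underside.
- shaker: Bystander: glass shaker jar, 60 mm wide, 130 mm tall. Origin: centre of its underside.
- bagel_a: Bystander: bagel on the board, 96 mm wide, 34 mm tall. Origin: centre of its underside.
- bagel_b: Bystander: a second bagel like the first on the board. Origin: centre of its underside.
There are look-alikes about, which are no part of the job. What is meant by the part that bears basket_center is not green, and is the smaller of those in its own colour.

How it is judged:
By the outcome, as a careful person would: the job done as asked, in the order asked, and still so for the second after the job is handed in, with the robot touching nothing.
It also fails if it takes over 72 s, if anything falls off the work surface, if the arm or the gripper's body presses on something with over 40 N, if the wrist force passes 120 N, or if a joint passes its speed limit or range.

## Working session

There is one attempt and no reset: what is moved stays moved. The work goes in short steps, each a Python script; the robot and the scene stay as the last script left them, time stands still between calls to the robot, and variables do not carry over. Pictures are saved under pics/ and viewed, at most 10 in all, crops included, and the job is handed in when it is done.

```bash
mkdir -p pics; ls
cat > h.py <<'E'
import numpy as np, cv2
from workcell import *
def world(c):
    z=c["range_z"]; v,u=np.mgrid[0:z.shape[0],0:z.shape[1]]
    p=np.stack([(u-c["cx"])/c["fx"]*z, -(v-c["cy"])/c["fy"]*z, -z, np.ones_like(z)],-1)
    w=(p@np.array(c["cam_to_world"]).T)[...,:3]; w[z<=0]=np.nan
    return w
def down(yaw): # tool y axis at angle yaw in world
    y=np.array([np.cos(yaw),np.sin(yaw),0]); z=np.array([0,0,-1.]); return np.column_stack([np.cross(y,z),y,z])
E
python3 - <<'E'
from h import *
for n in ("scene","top"):
    c=camera(n); cv2.imwrite(f"pics/{n}0.png",c["image"]); np.savez(f"{n}0.npz",**c)
    print(n,c["fx"],c["cx"],c["cy"],np.round(c["cam_to_world"],3).tolist(), [k for k in c], (c["range_z"]>0).mean())
print(read_state()["time"])
E
```

```text
pics
scene 391.25620695949243 256.5811985507778 192.717214928626 [[0.191, -0.805, 0.562, 1262.068], [0.982, 0.157, -0.109, -134.616], [-0.001, 0.572, 0.82, 1275.279], [0.0, 0.0, 0.0, 1.0]] ['image', 'range_z', 'fx', 'fy', 'cx', 'cy', 'cam_to_world'] 0.9961140950520834
top 397.5540351388524 250.17289820860293 193.52926165817362 [[0.01, 0.988, -0.156, 266.081], [-1.0, 0.007, -0.02, 0.7], [-0.018, 0.156, 0.988, 1586.4], [0.0, 0.0, 0.0, 1.0]] ['image', 'range_z', 'fx', 'fy', 'cx', 'cy', 'cam_to_world'] 0.9960683186848959
0.1
```

View pics/scene0.png

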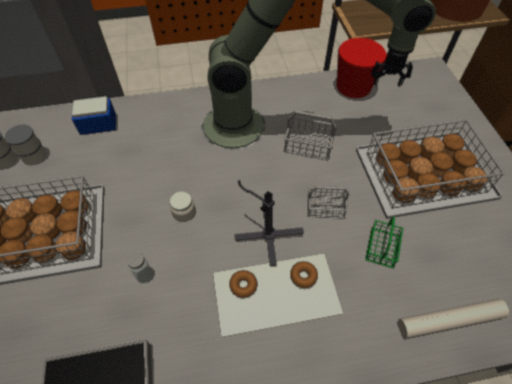

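View pics/top0.png

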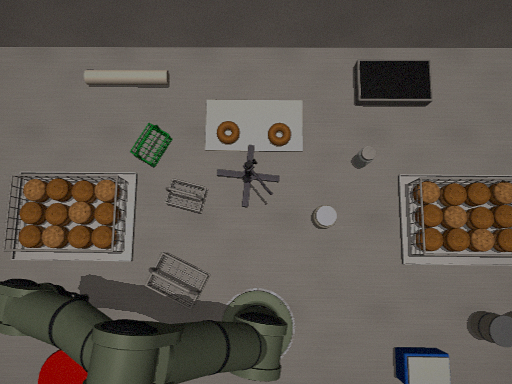

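The pictures show the stand post at top-view (248,174) with its arm running to (270,192). The small grey basket is at (187,197), with the larger grey and the green ones as decoys. The board is at (205-302, 100-151), the tub at (324,217) and the shaker at (367,155).

Run:
```python
from h import *
W={}
for n in ("top","scene"):
    c=dict(np.load(n+"0.npz")); w=world(c); W[n]=w; im=c["image"].astype(int)
    hsv=cv2.cvtColor(c["image"],cv2.COLOR_BGR2HSV)
    P=w.reshape(-1,3); x,y,z=P.T
    print(n,"table z",np.nanmedian(z))
    # board: bright, low sat
    box=((220,200,95,157),(200,350,250,340))[n=="scene"]
    m=((hsv[...,2]>(150 if n=="top" else 170))&(hsv[...,1]<60)&(w[...,2]<20)).astype(np.uint8)
    nl,lab,st,_=cv2.connectedComponentsWithStats(m)
    i=1+np.argmax([np.sum((lab==k)) if 500<w[lab==k][:,0].mean()<1200 and abs(w[lab==k][:,1].mean())<250 else 0 for k in range(1,nl)])
    cnt=max(cv2.findContours((lab==i).astype(np.uint8),0,1)[0],key=cv2.contourArea)
    # cast rays to z=8
    M=c["cam_to_world"]
    q=cnt[:,0].astype(float); d=np.stack([(q[:,0]-c["cx"])/c["fx"],-(q[:,1]-c["cy"])/c["fy"],-np.ones(len(q))],1)@M[:3,:3].T
    pts=M[:3,3]+d*((8-M[2,3])/d[:,2])[:,None]
    r=cv2.minAreaRect(pts[:,:2].astype(np.float32)); print("board",r,cv2.boxPoints(r).round(1).tolist())
    # high points near the stand
    for lo,hi in ((30,100),(100,150),(150,180),(180,200),(200,225),(225,245),(245,256),(256,300)):
        s=(z>lo)&(z<=hi)&(x>450)&(x<900)&(abs(y)<130)
        if s.sum(): print("stand",lo,hi,s.sum(),P[s].mean(0).round(1),P[s].min(0).round(0),P[s].max(0).round(0))
    for lo,hi in ((20,50),(50,70),(70,100),(100,122),(122,150)):
        s=(z>lo)&(z<=hi)&(x>450)&(x<760)&(y>130)&(y<360)
        if s.sum(): print("basket",lo,hi,s.sum(),P[s].mean(0).round(1),P[s].min(0).round(0),P[s].max(0).round(0))
    for nm,(a,b,cc,d_) in dict(tub=(450,650,-300,-130),shaker=(600,850,-450,-230)).items():
        s=(z>40)&(x>a)&(x<b)&(y>cc)&(y<d_)
        if s.sum(): print(nm,s.sum(),P[s].mean(0).round(1),P[s].max(0).round(0))
ct=dict(np.load("top0.npz"))["image"]; cs=dict(np.load("scene0.npz"))["image"]
a=cv2.resize(ct[135:225,160:290],None,fx=4,fy=4,interpolation=2); b=cv2.resize(cs[170:270,225:355],None,fx=4,fy=4,interpolation=2)
h=min(a.shape[0],b.shape[0]); 
b=cv2.resize(b,(a.shape[1],400))[:600]; 
cv2.imwrite("pics/crop1.png",cv2.resize(np.vstack([a,b]),None,fx=.79,fy=.79))
```

```text
top table z 2.3002785480441617
board ((727.8998413085938, -73.04883575439453), (63.47957992553711, 200.32882690429688), 0.3065321743488312) [[695.5999755859375, 26.899999618530273], [696.7000122070312, -173.39999389648438], [760.2000122070312, -173.0], [759.0999755859375, 27.299999237060547]]
stand 30 100 734 [722.3   1.9  38.6] [ 470. -127.   30.] [811. 130.  98.]
stand 100 150 16 [576.7  40.7 123.6] [571.  28. 101.] [584.  51. 148.]
stand 150 180 3 [576.4  38.2 158.8] [572.  31. 155.] [582.  49. 163.]
stand 200 225 124 [544.    2.7 214.7] [480. -41. 201.] [605.  55. 225.]
stand 225 245 32 [556.2  14.9 230.4] [478. -47. 226.] [600.  54. 244.]
stand 245 256 4 [571.1  30.8 250.5] [566.  22. 249.] [575.  39. 255.]
stand 256 300 40 [578.5  34.  263.8] [565.  22. 258.] [591.  46. 270.]
basket 20 50 190 [638.8 184.2  34.6] [452. 130.  20.] [759. 360.  49.]
basket 50 70 149 [513.6 287.9  60.1] [451. 205.  51.] [744. 360.  70.]
basket 70 100 8 [495.7 265.   88.6] [480. 213.  74.] [516. 350. 100.]
basket 100 122 18 [495.5 263.2 111.3] [481. 216. 102.] [523. 351. 122.]
basket 122 150 82 [501.
[... 789 characters left out ...]
8. 200.] [609.  54. 225.]
stand 225 245 49 [575.1  22.8 232.8] [481. -48. 225.] [602.  47. 245.]
stand 245 256 14 [584.9  32.3 249.7] [580.  21. 246.] [591.  47. 255.]
stand 256 300 47 [581.2  33.5 261.8] [566.  21. 256.] [594.  46. 268.]
basket 20 50 263 [611.5 210.8  33.5] [450. 130.  21.] [760. 360.  50.]
basket 50 70 125 [540.1 278.4  58.2] [453. 203.  51.] [750. 359.  70.]
basket 70 100 28 [504.7 281.8  87. ] [484. 212.  72.] [524. 351. 100.]
basket 100 122 30 [503.  273.7 113.6] [483. 216. 102.] [527. 344. 122.]
basket 122 150 82 [503.6 281.4 128. ] [487. 229. 122.] [520. 334. 134.]
tub 160 [ 458.2 -257.3   63.9] [ 468. -223.   89.]
shaker 458 [ 666.8 -409.3  104.5] [ 686. -384.  136.]
```

View pics/crop1.png

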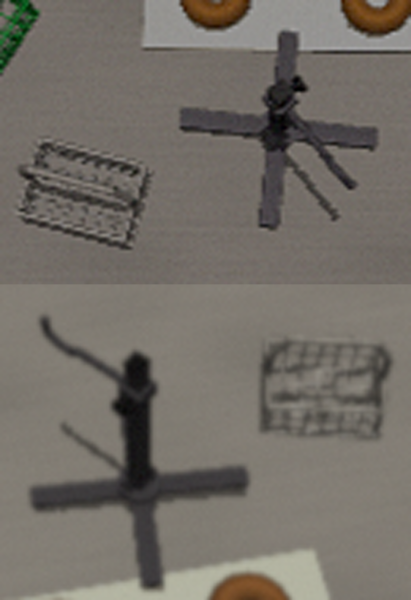

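The crop confirms the stand: its arm points at about −x−y, the thin second line is the arm's shadow, and the +x foot is on the board. Next I'll fit the lines.

Run:
```python
from h import *
A=[];B=[]
for n in ("top","scene"):
    c=dict(np.load(n+"0.npz")); w=world(c); v=c["image"].max(-1)
    P=w.reshape(-1,3); x,y,z=P.T; r=np.hypot(x-580,y-34)
    s=(z>195)&(r>30)&(r<160); Q=P[s]; 
    vx,vy,x0,y0=cv2.fitLine(Q[:,:2].astype(np.float32),cv2.DIST_HUBER,0,.01,.01).ravel(); ang=np.arctan2(vy,vx)
    print(n,"arm theta",[(ang+k)%(2*np.pi) for k in(0,np.pi)], "line dist of post top", -vy*(579.8-x0)+vx*(33.7-y0))
    rr=r[s]
    for a,b in((30,45),(45,60),(60,75),(75,90),(90,112),(112,122),(122,135)):
        k=(rr>=a)&(rr<b); 
        if k.sum(): print("  r",a,b,k.sum(),"z med/max",np.median(Q[k,2]).round(1),Q[k,2].max().round(1))
    m=(z>8)&(z<38)&(v.ravel()<90)&(np.hypot(x-594,y-34)<145); Q=P[m]
    rect=cv2.minAreaRect(Q[:,:2].astype(np.float32)); print(" base",m.sum(),rect,Q.mean(0).round(1))
    # bar ends
    a=np.degrees(np.arctan2(Q[:,1]-34,Q[:,0]-592)); R=np.hypot(Q[:,1]-34,Q[:,0]-592)
    for k in (0,90,180,-90):
        e=(R>60)&(abs((a-k+180)%360-180)<35); f=e&(R>R[e].max()-14) if e.any() else e
        print("  end",k,e.sum(),Q[f].mean(0).round(1),R[f].max() if f.any() else 0, np.degrees(np.arctan2(*(Q[e].mean(0)-[592,34,0])[[1,0]])).round(1))
    s=(z>118)&(z<140)&(x>470)&(x<540)&(y>200)&(y<360); Q=P[s]
    vx,vy,x0,y0=cv2.fitLine(Q[:,:2].astype(np.float32),cv2.DIST_HUBER,0,.01,.01).ravel()
    t=(Q[:,0]-x0)*vx+(Q[:,1]-y0)*vy; tm=(t.max()+t.min())/2
    print(" handle yaw",np.arctan2(vy,vx),"mid",x0+vx*tm,y0+vy*tm,"len",np.ptp(t),"z",np.median(Q[:,2]))
    s=(z>30)&(z<75)&(x>420)&(x<580)&(y>190)&(y<370)
    print(" basket rim",cv2.minAreaRect(P[s][:,:2].astype(np.float32)))
for p in ([579,34,300],[493,28,260],[430,28,260],[502,282,150]):
    for yaw in (np.pi/2,0,np.pi,-np.pi/2): 
        q=inverse_kinematics(p,down(yaw)); print(p,round(yaw,2),None if q is None else np.round(q,2))
```

```text
top arm theta [np.float32(0.65911055), np.float32(3.8007033)] line dist of post top 1.2975578
  r 30 45 15 z med/max 217.1 223.5
  r 45 60 12 z med/max 216.0 219.6
  r 60 75 13 z med/max 213.8 218.6
  r 75 90 13 z med/max 209.5 215.9
  r 90 112 17 z med/max 207.0 211.1
  r 112 122 6 z med/max 212.1 218.6
  r 122 135 8 z med/max 230.5 234.3
 base 614 ((588.1366577148438, 10.377288818359375), (228.34593200683594, 240.46461486816406), 40.806766510009766) [581.   43.8  26.4]
  end 0 87 [705.2  33.7  27.6] 119.40033826591919 -0.4
  end 90 114 [598.1 158.8  31. ] 131.96382351094135 87.9
  end 180 113 [468.4  44.6  20.1] 135.47721367260397 171.2
  end -90 92 [575.5 -75.7  20.7] 118.98121465702712 -98.8
 handle yaw 1.3262779 mid 500.4898793472329 280.0651081428694 len 126.93347103140188 z 130.9851637452383
 basket rim ((502.1680908203125, 284.1711120605469), (144.8769073486328, 102.1722640991211), 76.07147216796875)
scene arm theta [np.float32(0.6099361), np.float32(3.7515287)] line dist of post top 9.329636
  r 30 45 30 z med/max 214.0 225.4
  r 45 60 14 z med/max 214.3 218.4
  r 60 75 11 z
[... 1061 characters left out ...]
493, 28, 260] 0 [-0.66  0.32  0.61  1.93 -0.22  0.96  0.06]
[493, 28, 260] 3.14 [ 0.74  0.55 -1.27  1.86  0.57  1.16  2.41]
[493, 28, 260] -1.57 [-0.93  0.45  1.03  1.94 -0.45  1.01 -1.26]
[430, 28, 260] 1.57 [-0.58  0.18  0.44  2.06 -0.1   0.92  1.48]
[430, 28, 260] 0 [-0.76  0.2   0.65  2.07 -0.15  0.92 -0.02]
[430, 28, 260] 3.14 [ 0.81  0.39 -1.26  2.    0.43  1.05  2.49]
[430, 28, 260] -1.57 [-1.    0.27  0.97  2.08 -0.27  0.93 -1.45]
[502, 282, 150] 1.57 [-0.63  0.54  0.02  1.81 -0.01  0.79  0.97]
[502, 282, 150] 0 [-0.86  0.57  0.35  1.82 -0.27  0.79 -0.37]
[502, 282, 150] 3.14 [-0.36  0.56 -0.35  1.79  0.25  0.83  2.3 ]
[502, 282, 150] -1.57 [-1.05  0.64  0.64  1.83 -0.5   0.84 -1.73]
```

```bash
cat > s1.py <<'E'
from h import *
th=0.68; u=np.array([-9,-5.5,260.]); u/=np.linalg.norm(u); top=np.array([580,34,262.])
y=np.array([np.cos(th+np.pi/2),np.sin(th+np.pi/2),0]); z=-u; y-=z*(y@z); y/=np.linalg.norm(y)
R=np.column_stack([np.cross(y,z),y,z])
movep(top+u*60,R); print(read_state()["qpos"])
print(movel(top-u*26,max_speed=80,guard=12)); s=read_state(); print(s["eef_pos"],s["ft_force"])
clamp(); s=read_state(); print(s["time"],s["finger_gap"],s["ft_force"],s["torque"])
c=camera("scene"); cv2.imwrite("pics/scene1.png",cv2.resize(c["image"][130:300,180:380],None,fx=3,fy=3))
E
python3 s1.py
```

```text
[-0.37113159  0.35521067  0.29857075  1.65196416 -0.13425323  1.11604233
  2.2164874 ]
False
[581.15095792  34.5230158  236.49275058] [0.55709603 0.76633648 0.53959329]
4.5333 18.533720697784975 [-1.38441385  0.66384508  5.40663204] [0.31355536 0.47032014 0.27904045]
```

View pics/scene1.png

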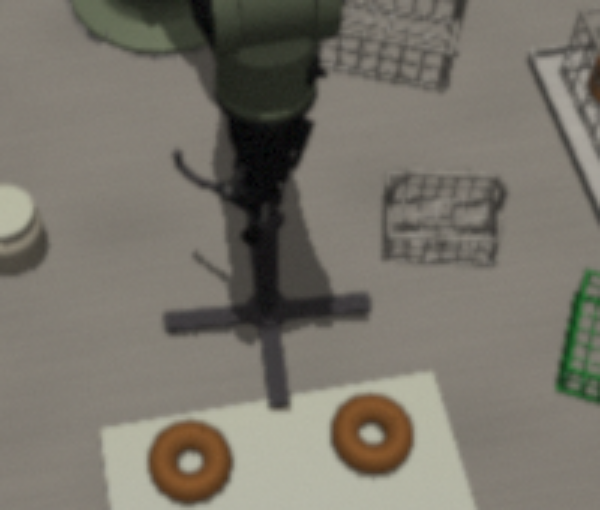

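The fingers hold the post top at the expected height, with the stand otherwise unmoved. Now lift, turn and set down.

```bash
cat > s2.py <<'E'
from h import *
p=read_state()["eef_pos"].copy() if hasattr(read_state()["eef_pos"],'copy') else np.array(read_state()["eef_pos"])
p=np.array(p,float)
movel(p+[0,0,22],max_speed=60); s=read_state(); print("lifted",s["ft_force"],s["torque"],s["finger_gap"])
a=np.pi/2-0.0076; pf=np.array([590.,38.,p[2]+22])
R0=np.array(s["tool_rot"]); y0=np.arctan2(R0[1,1],R0[0,1]); print("yaw0",y0)
for k in (0.5,1.0): movep(p+[0,0,22]+(pf-p-[0,0,22])*k, down(y0+(a-y0)*k))
wait(.5); s=read_state(); print(s["time"],s["eef_pos"],s["ft_force"],s["torque"])
c=camera("scene"); cv2.imwrite("pics/scene2.png",cv2.resize(c["image"][130:300,180:380],None,fx=3,fy=3)); np.savez("scene2.npz",**c)
E
python3 s2.py
```

```text
lifted [ 0.13230899 -0.2642288  -8.19064417] [-0.07473233  0.18799055 -0.00103688] 19.364340054185543
yaw0 2.250559930747813
6.4167 [589.97813015  37.94289297 258.26525995] [-0.09946825 -0.03913354 -7.56469792] [ 0.00124461  0.00289103 -0.00955729]
```

View pics/scene2.png

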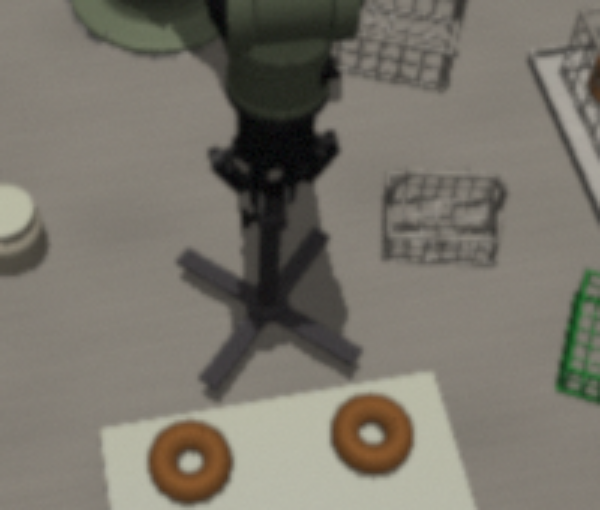

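The stand hangs upright and square, with its feet clear of the board. Next: lower it, release, retreat and measure.

```bash
cat > s3.py <<'E'
from h import *
p=np.array(read_state()["eef_pos"])
print(movel(p-[0,0,17],max_speed=60,guard=6)); 
print(movel(p-[0,0,34],max_speed=15,guard=6)); s=read_state(); print(s["eef_pos"],s["ft_force"],s["torque"])
open_gripper(); wait(.2); s=read_state(); print(s["eef_pos"],s["ft_force"])
movel([s["eef_pos"][0],s["eef_pos"][1],330],max_speed=200)
mid=np.array([503,281.5,0]); yaw=1.32
movep([503,240,330],down(yaw-np.pi/2))
c=camera("wrist"); print("wrist",c["fx"]); np.savez("wrist3.npz",**c); cv2.imwrite("pics/wrist3.png",c["image"])
for n in ("top","scene"):
    c=camera(n); np.savez(n+"3.npz",**c); w=world(c); P=w.reshape(-1,3); x,y,z=P.T; r=np.hypot(x-590,y-38)
    s=z>245; s&=r<30; print(n,"post top",P[s].mean(0).round(1),s.sum())
    s=(z>190)&(z<240)&(r>32)&(r<150); Q=P[s]
    if len(Q)>8:
        vx,vy,x0,y0=cv2.fitLine(Q[:,:2].astype(np.float32),cv2.DIST_HUBER,0,.01,.01).ravel(); ang=np.arctan2(vy,vx)
        print("arm ang",ang, "y at x=590",y0+(590-x0)*vy/vx)
        rr=r[s]
        for a,b in((40,75),(88,112),(114,124),(124,135)):
            k=(rr>=a)&(rr<b)
            if k.sum(): print("  r",a,b,k.sum(),Q[k].mean(0).round(1),"z",np.median(Q[k,2]).round(1),Q[k,2].max().round(1))
    v=c["image"].max(-1).ravel(); m=(z>8)&(z<38)&(v<90)&(np.hypot(x-590,y-38)<145); print("base",cv2.minAreaRect(P[m][:,:2].astype(np.float32)),np.percentile(P[m][:,2],[5,50,95]).round(1))
print(read_state()["time"])
a=dict(np.load("top3.npz"))["image"][130:220,170:290];b=dict(np.load("scene3.npz"))["image"][150:290,200:350]
cv2.imwrite("pics/both3.png",np.hstack([cv2.resize(a,(400,300)),cv2.resize(b,(380,300))]))
E
python3 s3.py
```

```text
False
True
[590.58572824  38.32763481 232.87322471] [3.12225801 1.08229367 5.53365084] [ 0.18254929 -0.58691928 -0.02000575]
[589.40263716  38.16273732 231.9780687 ] [-0.87880699 -0.19144156 -1.26802514]
wrist 297.3186396354542
top post top [589.2  39.4 258.7] 46
arm ang 0.010280627 y at x=590 40.51128
  r 40 75 30 [532.4  39.9 215.4] z 215.3 221.2
  r 88 112 20 [489.8  39.6 206.9] z 206.7 212.2
  r 114 124 6 [471.1  39.  221. ] z 216.7 236.9
  r 124 135 5 [463.   39.4 230.7] z 230.7 236.9
base ((572.6715087890625, 39.5885124206543), (224.05999755859375, 189.9312744140625), 0.6545879244804382) [16.6 22.6 31.2]
scene post top [593.3  37.7 256.7] 53
arm ang -0.017731829 y at x=590 36.60384
  r 40 75 24 [532.5  38.4 213. ] z 212.4 218.6
  r 88 112 18 [489.8  38.7 206.5] z 206.3 210.5
  r 114 124 18 [470.5  38.5 218.3] z 216.7 235.4
  r 124 135 4 [464.6  38.2 227.7] z 230.6 235.1
base ((592.5557250976562, 38.35792922973633), (187.14027404785156, 188.40528869628906), 89.90977478027344) [15.7 21.  29.7]
11.05
```

View pics/both3.png

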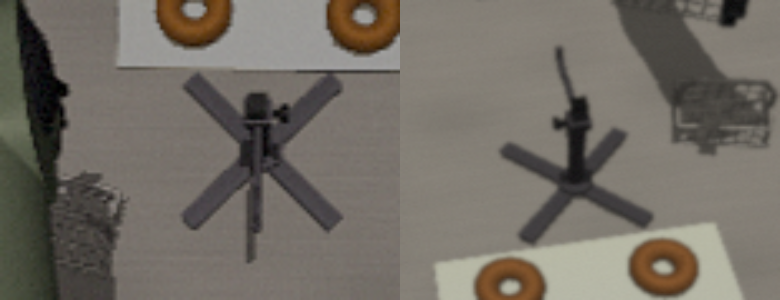

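View pics/wrist3.png

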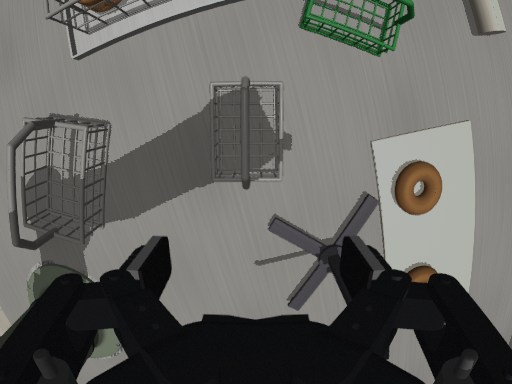

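Both views show the stand square with all four feet flat beside the board (bars at the same level, arm angle about 0). In the wrist view the target basket's handle runs from (245,78) to (245,187). I'll refine the handle position from the wrist view, then grasp 30 mm off its middle so the fingers straddle clear of the hook.

```bash
cat > s4.py <<'E'
from h import *
c=dict(np.load("wrist3.npz")); z=c["range_z"]; v,u=np.mgrid[0:z.shape[0],0:z.shape[1]]
a=(u-c["cx"])/c["fx"]; b=(v-c["cy"])/c["fy"]; r=np.hypot(a,b)+1e-9; k=np.tan(r)/r
p=np.stack([a*k*z,-b*k*z,-z,np.ones_like(z)],-1); w=(p@c["cam_to_world"].T)[...,:3]
m=(v>60)&(v<200)&(u>205)&(u<290)&(w[...,2]>119)&(w[...,2]<140); Q=w[m]
vx,vy,x0,y0=cv2.fitLine(Q[:,:2].astype(np.float32),cv2.DIST_HUBER,0,.01,.01).ravel().astype(float)
t=(Q[:,0]-x0)*vx+(Q[:,1]-y0)*vy; tm=(np.percentile(t,1)+np.percentile(t,99))/2
mid=np.array([x0+vx*tm,y0+vy*tm]); yaw=np.arctan2(vy,vx)
print("handle",mid,yaw,"len",np.ptp(t),"z",np.median(Q[:,2]),len(Q))
m=(v>60)&(v<200)&(u>205)&(u<290)&(w[...,2]>50)&(w[...,2]<75); rim=cv2.minAreaRect(w[m][:,:2].astype(np.float32)); print("rim",rim)
E
python3 s4.py
```

```text
handle [500.27333972 283.74525388] 1.3296899822238644 len 118.96863141133882 z 129.70154445125763 848
rim ((499.81951904296875, 284.5022888183594), (140.6724853515625, 102.67724609375), 75.49437713623047)
```

```bash
cat > s5.py <<'E'
from h import *
mid=np.array([501,283.7]); yaw=1.325; d=np.array([np.cos(yaw),np.sin(yaw)]); g=mid+30*d
R=down(yaw-np.pi/2)
movep([*g,190],R); print(movel([*g,107.5],max_speed=100,guard=10))
clamp(); s=read_state(); print(s["finger_gap"],s["eef_pos"],s["ft_force"])
movel([*g,232],max_speed=80); wait(.4)
s=read_state(); print(s["time"],s["finger_gap"],s["ft_force"],s["torque"])
movep([415,38.5+30,232],down(0.)); wait(.5)
s=read_state(); print(s["eef_pos"],s["ft_force"],s["torque"])
E
python3 s5.py
cat > m.py <<'E'
from h import *
import sys
t=sys.argv[1]; ims=[]
for n in ("top","scene"):
    c=camera(n); np.savez(n+t+".npz",**c)
    M=c["cam_to_world"]; q=np.linalg.inv(M)@np.array([470,40,180,1]); u=int(c["cx"]-c["fx"]*q[0]/q[2]); v=int(c["cy"]+c["fy"]*q[1]/q[2])
    ims.append(cv2.resize(c["image"][max(0,v-65):v+65,max(0,u-65):u+65],(400,400),interpolation=2))
cv2.imwrite(f"pics/both{t}.png",np.hstack(ims))
E
python3 m.py 5
```

```text
False
7.66150529296395 [508.50276405 312.80325986 107.59642535] [ 0.94518538 -0.1748051   2.21772094]
15.5083 7.927937966398485 [-0.62748019  0.5269928  -3.17803904] [ 0.14505478 -0.03287787 -0.01666686]
[415.05521907  68.57978677 231.96252385] [-3.02496617e-03  2.99057640e-01 -3.53387604e+00] [ 0.12334835  0.00195855 -0.01903579]
```

View pics/both5.png

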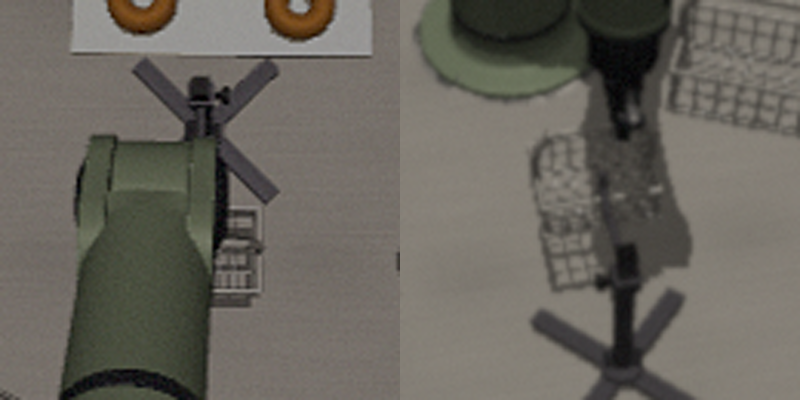

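The basket is held, with the hook tip still clear ahead of it. I'll check its tilt and middle from depth before threading.

```bash
cat > t.py <<'E'
from h import *
import sys
for n in ("top","scene"):
    c=dict(np.load(n+sys.argv[1]+".npz")); w=world(c); P=w.reshape(-1,3)
    x,y,z=P.T; X=float(sys.argv[2])
    s=(x>X-62)&(x<X+62)&(y>-60)&(y<135)&(z>95)&(z<225)
    Q=P[s]; print(n,len(Q))
    for a in range(-50,130,12):
        k=(Q[:,1]>=a)&(Q[:,1]<a+12)
        if k.sum()>2: print(a,k.sum(),np.percentile(Q[k,2],[3,50,97]).round(0),Q[k,0].min().round(),Q[k,0].max().round())
    k=(Q[:,1]<20); print("min y",np.percentile(Q[:,1],[1,3]).round(1), "x range",np.percentile(Q[k,0],[2,98]).round(1) if k.any() else 0)
E
python3 t.py 5 415
```

```text
top 189
-38 29 [178. 184. 220.] 365.0 465.0
-26 72 [125. 130. 187.] 365.0 465.0
-14 32 [124. 131. 187.] 365.0 465.0
-2 35 [123. 130. 186.] 365.0 465.0
10 20 [122. 130. 187.] 365.0 420.0
min y [-28.5 -28.1] x range [364.8 464.8]
scene 675
-38 76 [124. 180. 220.] 367.0 465.0
-26 43 [125. 149. 184.] 366.0 468.0
-14 42 [124. 131. 184.] 369.0 467.0
-2 50 [123. 131. 184.] 365.0 468.0
10 54 [124. 129. 183.] 364.0 469.0
22 35 [124. 129. 185.] 367.0 467.0
34 68 [125. 150. 224.] 365.0 476.0
46 23 [123. 156. 184.] 366.0 466.0
58 51 [125. 131. 185.] 365.0 470.0
70 46 [124. 130. 185.] 365.0 468.0
82 45 [123. 130. 183.] 367.0 468.0
94 80 [124. 148. 212.] 367.0 468.0
106 62 [126. 156. 216.] 367.0 465.0
min y [-31.5 -30.2] x range [366.4 467.7]
```

The basket is level, centred at x≈415, y≈39.5, with the rim at z≈185 as planned. Threading it onto the hook.

```bash
cat > s6.py <<'E'
from h import *
print(movel([490.,68,232],max_speed=50,guard=8)); wait(.3); s=read_state(); print(s["eef_pos"],s["ft_force"])
print(movel([490.,68,205],max_speed=40,guard=4))
print(movel([490.,68,188],max_speed=10,guard=1.8)); s=read_state(); print(s["time"],s["eef_pos"],s["ft_force"],s["torque"])
E
python3 s6.py; python3 m.py 6; python3 t.py 6 490
```

```text
False
[489.96025091  68.02282018 232.03878705] [ 0.54145378  0.54800467 -4.04344494]
False
True
21.0 [489.75766797  68.02653847 193.39229975] [0.61046555 0.051146   0.71362881] [ 0.12993734 -0.15993055  0.0164946 ]
top 174
-38 49 [140. 146. 191.] 440.0 541.0
-26 31 [ 96. 146. 211.] 439.0 541.0
-14 33 [ 96. 144. 220.] 440.0 541.0
-2 25 [ 96. 146. 218.] 440.0 541.0
10 15 [115. 210. 220.] 440.0 492.0
22 11 [109. 146. 220.] 440.0 491.0
34 7 [111. 145. 149.] 440.0 444.0
46 3 [141. 145. 150.] 439.0 444.0
min y [-32.3 -32.2] x range [440.3 541.1]
scene 435
-38 65 [116. 146. 193.] 444.0 541.0
-26 37 [107. 147. 213.] 439.0 544.0
-14 31 [109. 138. 216.] 440.0 541.0
-2 25 [113. 146. 219.] 440.0 543.0
10 29 [ 96. 125. 218.] 440.0 542.0
22 18 [117. 212. 218.] 441.0 543.0
34 69 [117. 213. 222.] 439.0 552.0
46 14 [152. 215. 222.] 442.0 496.0
58 19 [118. 200. 218.] 442.0 540.0
70 17 [103. 143. 212.] 505.0 542.0
82 10 [102. 141. 146.] 445.0 541.0
94 79 [100. 142. 194.] 440.0 542.0
106 22 [102. 144. 186.] 447.0 538.0
min y [-33.9 -32. ] x range [440.3 541.8]
```

View pics/both6.png

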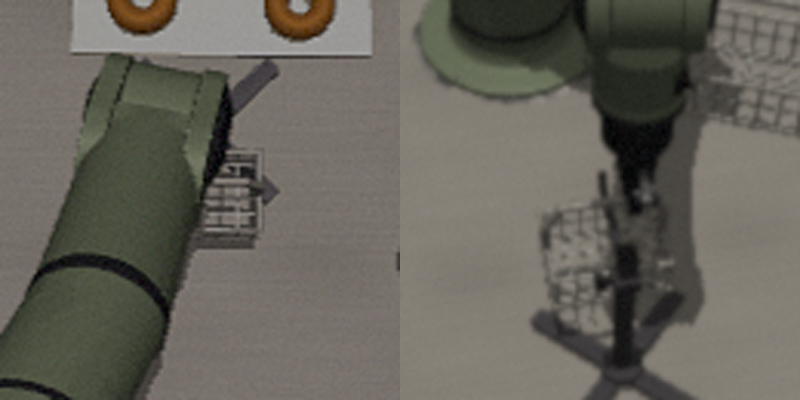

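Contact came at handle centre z≈212, which matches the seat height; the seat now carries the weight and the basket is centred at y≈38. Releasing.

```bash
cat > s7.py <<'E'
from h import *
open_gripper(); wait(.5); s=read_state(); print(s["eef_pos"],s["ft_force"])
movel([490,68,330],max_speed=80); movep([400,330,400],down(0.)); wait(2)
print(read_state()["time"])
E
python3 s7.py; python3 m.py 7; python3 t.py 7 490
```

```text
[489.50018865  68.02220393 193.33145344] [-0.19226822 -1.25630742 -0.38022474]
27.2917
top 440
-38 32 [142. 148. 194.] 441.0 540.0
-26 31 [ 97. 147. 212.] 440.0 542.0
-14 33 [ 96. 144. 217.] 440.0 541.0
-2 23 [ 96. 146. 218.] 440.0 540.0
10 26 [ 96. 146. 219.] 440.0 541.0
22 26 [ 97. 146. 219.] 440.0 541.0
34 76 [144. 213. 220.] 440.0 549.0
46 27 [115. 147. 222.] 440.0 541.0
58 30 [ 98. 146. 221.] 440.0 541.0
70 33 [ 95. 147. 221.] 439.0 540.0
82 28 [ 98. 146. 218.] 440.0 540.0
94 35 [ 96. 148. 212.] 440.0 540.0
106 40 [ 95. 148. 183.] 439.0 541.0
min y [-28.7 -28.4] x range [440.2 541. ]
scene 454
-38 63 [ 97. 146. 191.] 441.0 542.0
-26 35 [116. 144. 212.] 440.0 540.0
-14 29 [101. 141. 215.] 438.0 544.0
-2 24 [115. 177. 217.] 441.0 541.0
10 29 [100. 131. 219.] 441.0 541.0
22 17 [116. 210. 220.] 440.0 544.0
34 77 [110. 213. 221.] 438.0 550.0
46 11 [146. 216. 217.] 443.0 497.0
58 16 [106. 209. 218.] 442.0 542.0
70 32 [103. 145. 219.] 441.0 543.0
82 22 [118. 147. 217.] 444.0 541.0
94 65 [ 98. 144. 205.] 438.0 542.0
106 34 [ 96. 143. 187.] 447.0 538.0
min y [-33.7 -31.3] x range [440.8 540.9]
```

View pics/both7.png

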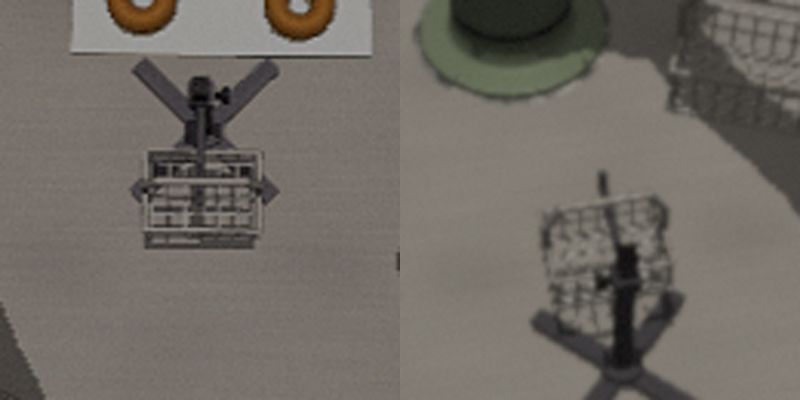

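The basket hangs level from the middle of its handle in the hook seat. The stand is still square with its feet clear of the board, and the arm is clear of everything. I'll confirm it is still, then hand it in.

Run:
```python
from h import *
c=camera("top")["image"].astype(int); o=np.load("top7.npz")["image"].astype(int)
print("diff",abs(c-o)[130:260,180:320].max(-1).mean()); wait(1.5); d=camera("top")["image"].astype(int); print(abs(c-d)[130:260,180:320].max(-1).mean(), (abs(c-d)[130:260,180:320].max(-1)>60).sum())
print(finish_job())
```

```text
diff 3.4178571428571427
3.4642307692307694 0
the job is handed in; nothing more can be done
None
```

The stand is turned square to the board and set down with all four feet on the counter; the basket hangs still by the middle of its handle in the hook, nothing else was touched, and the job is handed in at about 29 s.

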